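# Sweep the hex nuts into the parts bay

## Robot

A 6-joint arm with a two-finger parallel gripper is mounted at the origin on a cart in front of the work surface, level with it; the furniture and walls round the work are solid. World frame = base frame: x ahead of the robot, y to its left, z up, the work surface at z = 0. Lengths are in m, angles in rad, forces in N, time in s.
With the tool pointing down it reaches from about 0.3 to 0.875 m from the base axis. Payload 6.4 kg.
Tool frame: the origin (TCP) lies on the centre line of the jaws, within the pads' length; the fingertips stand 11 mm ahead of it and the grasp point (between the pads) lies 8 mm behind it; x points along the fingers, y is the direction in which the jaws open and shut, and the axes are right-handed (so a half turn about x gives the same grasp; the last joint's range is limited). The gripper opens to 85 mm and grips with 20 to 120 N. Pads are 22 mm wide; open, the fingers measure 114 mm over their backs; the gripper's body (76 mm by 85 mm) begins 54 mm behind the grasp point. The pads swing forward as they close: fully open they stand 13 mm farther back than shut.
Start: joints at [1.013, 0.181, 1.607, -0, 1.354, -0.206], TCP at [0.198, 0.54, 0.242] pointing down, gripper open.
Joint ranges: [-2.99, 2.99], [-0.89, 2.07], [0.3, 2.58], [-1.14, 4.28], [0, 2.63], [-3.12, 3.12]. Speed limits (rad/s): [2.57, 2.57, 3.01, 3.14, 3.14, 3.14].

## Interface

Orientations are given as a unit quaternion [w, x, y, z].
In Python, from bench import ctrl, camera, hand_in gives the robot as it stands. The module is installed in compiled form; this text tells all that it offers.
- The arm moves only by the tool drive_tool, never from a script. Its argument "increments" is a list of rows, each a list of 7 numbers: the shift along the tool's x, y, z in m, then the turn, a rotation vector about the tool's x, y, z in degrees, then the gripper's target within -1 to 1 (fully open at 1, half-way at 0, shut at -1). In form: [[dx, dy, dz, rx, ry, rz, claw], ...]. A call has 1 to 10 rows; each row shifts and turns the commanded pose from where the row before left it, along the tool's axes as they then stand; what a row does not reach is not made up. A row lasts 1/8 s, in which the tool goes at most 62.5 mm and 10.7 degrees, less where a joint would pass 70% of its speed; a pose out of reach is approached as far as the arm can. A call is refused whole if a number of a shift passes 0.0625 or a number of a turn 10.7, either way. A call with a gripper value outside its range is refused whole. The fingers move at their own pace and stop on an object; the grip force is fixed at half the most. Time passes only in rows, so rows that do not move let the fingers close. It gives the time, the measured TCP pose, the force and the opening at its end, in the units of the state.
- ctrl.get_obs(): the state, without advancing time (a new reading comes with each control period).
- camera(name): name is "scene" or "top"; returns a dict with "img" (400x640x3 uint8, red, green, blue), "depth" (400x640 float32, m along the optical axis (not along the pixel's ray), 0 where there is no reading), "fx", "fy", "cx", "cy" (pixels), "world_from_camera" (4x4, takes a point from camera to world coordinates). Camera axes: x right, y down, z forward; pixel columns grow to the right and rows downward; lengths in m; the calibration is good to about 2 mm. A picture is of the moment at which its call begins.
- hand_in(): hands the job in, once; it reports no verdict.
The state is a dict: "time_s": time; "q": joint angles; "dq": joint speeds; "joint_efforts": joint torques, N m; "eef_pos": TCP position; "eef_rot": TCP orientation; "wrist_force": force on the tool from outside, world axes, zero at the start; "torque": the same for the moment, N m; "opening": opening from 0.0 (shut) to 1.0 (fully open).
Only numpy, scipy, OpenCV 4.12 (cv2) and the standard library are available. Lean on these libraries where they do the work, as an engineer would, in place of code of your own. Each camera call takes 0.05 s, during which the arm holds its last target.

## Task

Sweep the three hex nuts along the bench top with your fingertips into the low three-sided parts bay, so that each lies wholly inside it, and do not pick any of them up. Leave the tall round bush that stands among them, and the other things on the bench, where they are; finish with the fingers clear.

Things in the scene. Friction and masses are not known exactly. Their poses are not given: they have to be found in the camera images.
- bay: low three-sided fence of plain dark sheet steel, fixed to the bench, no floor. Inside 170 mm (x) by 110 mm (y); walls 3 mm thick, 26 mm high, on its +y, +x and -x sides; the whole -y side is the open mouth, facing roughly to the robot's right. Outside the walls a flange, 14 mm wide, 2 mm high. Origin: centre of the inside, at bench height; mouth line at y = -55 mm, back at y = +55 mm
- nut_0_c (a point): one of three identical loose hex nuts lying flat on the bench: plain steel, six-sided, 36 mm across flats, 41.6 mm across corners, 19 mm high, about 0.11 kg, slides with ordinary steel-on-bench friction; this point is its centre, 9.5 mm above the bench when it lies flat
- nut_1_c (a point): one of three identical loose hex nuts lying flat on the bench: plain steel, six-sided, 36 mm across flats, 41.6 mm across corners, 19 mm high, about 0.11 kg, slides with ordinary steel-on-bench friction; this point is its centre, 9.5 mm above the bench when it lies flat
- nut_2_c (a point): one of three identical loose hex nuts lying flat on the bench: plain steel, six-sided, 36 mm across flats, 41.6 mm across corners, 19 mm high, about 0.11 kg, slides with ordinary steel-on-bench friction; this point is its centre, 9.5 mm above the bench when it lies flat
- bush_c (a point): plain round steel bush standing upright among the nuts, to be left alone: 34 mm diameter, 34 mm high, 22 mm bore, loose; this point is its centre, 17 mm above the bench. The nuts and the bush may be in any order.
- padlock: brass padlock lying flat on the bench, 72x47x20 mm, loose, to be left alone; origin under its centre, its length along its x
- latch: grey tubular door latch lying behind the nuts, 57x91x25 mm, loose, to be left alone; origin under its centre, its length along its y
- pliers: pliers lying flat at the right, 56x160x12 mm, loose, to be left alone; origin under their centre, length along their y. Beyond them, between the nuts and the vice, stands a tall fixed green arbor press: keep the arm clear of it
- tape: roll of black tape lying flat to the left of the bay, 62x60x19 mm, loose, to be left alone; origin under its centre
Things that resemble listed ones, but are neither listed nor needed, are in the scene too. What is shaped like the part that bears nut_0_c but yellow is not meant.

How it is judged:
By the outcome, as a careful person would: the job done as asked, in the order asked, and still so for the second after the job is handed in, with the robot touching nothing.
It also fails if it takes over 72 s, if anything falls off the work surface, if the arm or the gripper's body presses on something with over 40 N, if the wrist force passes 120 N, or if a joint passes its speed limit or range.

## Working session

There is one attempt and no reset: what is moved stays moved. The work goes in short steps, Python scripts to look and compute and a tool call to move; the robot and the scene stay as the last step left them, time stands still between calls to the robot, and variables do not carry over. Pictures are saved under pics/ and viewed, and the job is handed in when it is done.

Besides the shell and the picture viewer there is one more tool, called after "Emit:" by a JSON object that holds its "op" and its "data". drive_tool: Moves the arm, as the interface text tells. Its arguments: {"type":"object","properties":{"increments":{"type":"array","items":{"type":"array","items":{"type":"number"}}}},"required":["increments"]}

```bash
mkdir -p pics; cat > h.py <<'E'
import numpy as np,cv2
from bench import ctrl,camera,hand_in
def save(c,n,crop=None,s=1):
    im=c['img'][:,:,::-1]
    if crop: x0,y0,x1,y1=crop; im=im[y0:y1,x0:x1]
    cv2.imwrite('pics/'+n,cv2.resize(im,None,fx=s,fy=s,interpolation=cv2.INTER_CUBIC))
def ray(c,u,v,z):
    T=c['world_from_camera'];d=T[:3,:3]@np.array([(u-c['cx'])/c['fx'],(v-c['cy'])/c['fy'],1]);o=T[:3,3]
    return o+d*(z-o[2])/d[2]
def proj(c,p):
    T=np.linalg.inv(c['world_from_camera']);q=T[:3,:3]@np.array(p)+T[:3,3]
    return q[0]/q[2]*c['fx']+c['cx'],q[1]/q[2]*c['fy']+c['cy']
E
python3 - <<'E'
from h import *
import pickle
for n in('scene','top'):
    c=camera(n);save(c,n+'0.png',None,1.25);pickle.dump(c,open(n+'0.pkl','wb'));print(c['world_from_camera'].round(3),c['fx'])
o=ctrl.get_obs();print(o)
E
```

```text
[[ 0.724 -0.515  0.459 -0.017]
 [-0.69  -0.533  0.49  -0.521]
 [-0.007 -0.671 -0.741  0.967]
 [ 0.     0.     0.     1.   ]] 424.2732248295647
[[-8.00e-03 -9.79e-01  2.02e-01  3.15e-01]
 [-1.00e+00  7.00e-03 -2.00e-03  1.20e-01]
 [ 1.00e-03 -2.02e-01 -9.79e-01  1.20e+00]
 [ 0.00e+00  0.00e+00  0.00e+00  1.00e+00]] 416.41455609470313
{'time_s': 0.1, 'q': array([ 1.01270006e+00,  1.81493547e-01,  1.60790160e+00,  2.77243963e-05,
        1.35381714e+00, -2.06299917e-01]), 'dq': array([ 0.00073166, -0.00228961, -0.00345523, -0.00086685,  0.00057017,
       -0.00028589]), 'joint_efforts': array([ 3.72624190e-04, -4.45873368e+01, -3.52239633e+01, -3.85091698e-04,
        4.24589452e-03, -9.99873635e-06]), 'eef_pos': array([0.19785126, 0.53937603, 0.24146226]), 'eef_rot': array([ 0.69597291,  0.12321271,  0.6964178 , -0.12426819]), 'wrist_force': array([-0.38560909,  0.51371393, -0.15414865]), 'torque': array([-0.05427586, -0.03232637, -0.05047176]), 'opening': 0.998397090152242}
```

View pics/scene0.png

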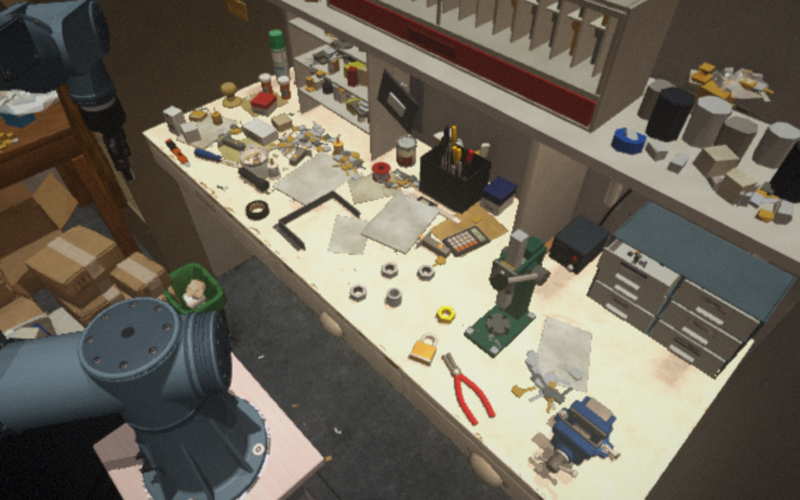

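View pics/top0.png

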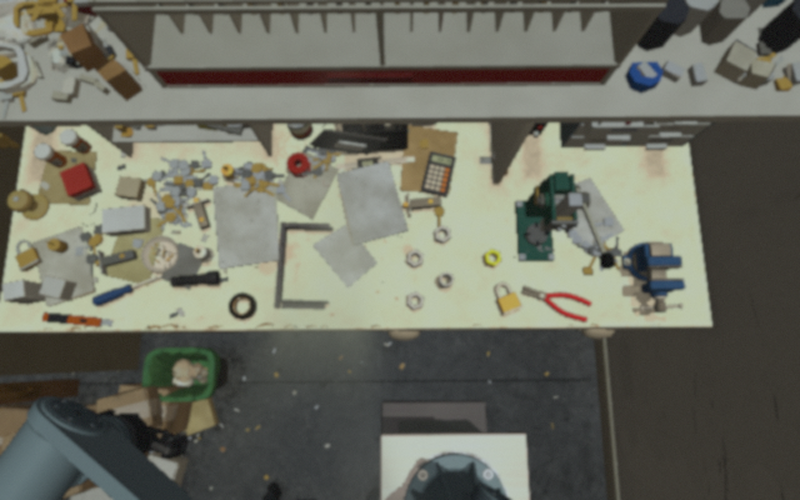

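```bash
python3 - <<'E'
from h import *
import pickle
c=pickle.load(open('top0.pkl','rb'));save(c,'topc.png',(210,150,410,265),4)
c=pickle.load(open('scene0.pkl','rb'));save(c,'scenec.png',(210,140,410,270),4)
E
```

```text
(no output)
```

View pics/topc.png

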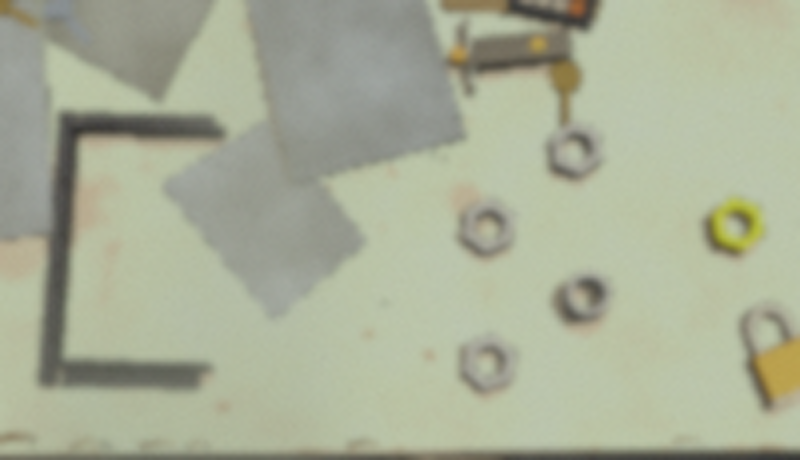

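View pics/scenec.png

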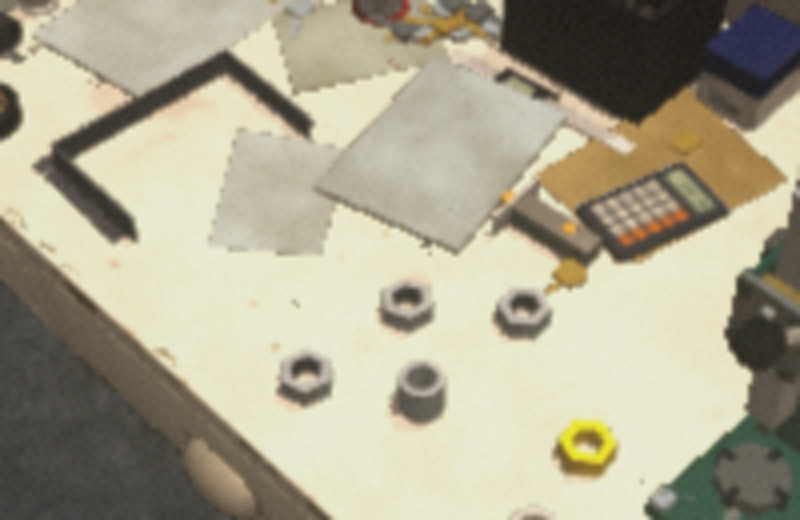

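```bash
python3 - <<'E'
from h import *
import pickle
c=pickle.load(open('top0.pkl','rb'))
def w(n,u,v,z): print(n,ray(c,210+u/4,150+v/4,z).round(4))
for n,u,v,z in [('A',487,228,.019),('B',488,364,.019),('C',576,150,.019),('bush',587,297,.034),('yellow',737,226,.019),('bayBLin',80,134,.002),('mouthFarIn',220,136,.002),('bayBRin',66,364,.002),('mouthNearIn',208,366,.026),('mouthfarouter',226,122,.002),('mouthnearouter',196,388,.002),('flBL',60,110,.002),('flBR',38,386,.002),('latchL',455,55,.01),('knob',566,77,.01),('rodend',566,122,.005),('papercorner',275,320,0),('papercorner2',365,242,0),('plate corner',466,135,0),('padlock',745,310,0),('edge',480,450,0)]: w(n,u,v,z)
# height map
D=c['depth'];v,u=np.mgrid[:400,:640];P=np.stack([(u-c['cx'])/c['fx']*D,(v-c['cy'])/c['fy']*D,D],-1)@c['world_from_camera'][:3,:3].T+c['world_from_camera'][:3,3]
H=np.where(D>0,P[...,2],0)
im=np.clip(H*1000*5+50,0,255).astype(np.uint8)[150:265,210:410]
cv2.imwrite('pics/h.png',cv2.resize(im,None,fx=4,fy=4,interpolation=cv2.INTER_NEAREST))
for n,a,b in [('paper',280,220),('plate',350,90),('knob',566,77),('rod',566,105),('bench',400,330),('A',500,248),('latch',510,50),('brown',480,5)]:print(n,P[150+b//4,210+a//4].round(4))
E
```

```text
A [0.5374 0.0785 0.019 ]
B [0.4392 0.0792 0.019 ]
C [0.5947 0.0128 0.019 ]
bush [0.4845 0.0091 0.034 ]
yellow [ 0.5375 -0.102   0.019 ]
bayBLin [0.6136 0.3781 0.002 ]
mouthFarIn [0.6113 0.2745 0.002 ]
bayBRin [0.4433 0.3822 0.002 ]
mouthNearIn [0.4386 0.2768 0.026 ]
mouthfarouter [0.622  0.2702 0.002 ]
mouthnearouter [0.4253 0.2883 0.002 ]
flBL [0.6321 0.3936 0.002 ]
flBR [0.4276 0.4017 0.002 ]
latchL [0.67   0.1001 0.01  ]
knob [0.6524 0.018  0.01  ]
rodend [0.6193 0.0184 0.005 ]
papercorner [0.4743 0.2324 0.    ]
papercorner2 [0.5312 0.1672 0.    ]
plate corner [0.6112 0.0924 0.    ]
padlock [ 0.479  -0.1086  0.    ]
edge [0.3799 0.0851 0.    ]
paper [0.5475 0.2293 0.0027]
plate [0.6464 0.1797 0.0055]
knob [0.6552 0.0189 0.003 ]
rod [0.6337 0.0194 0.0027]
bench [ 0.4684  0.1419 -0.0047]
A [ 0.5261  0.0685 -0.0007]
latch [0.6717 0.0612 0.0213]
brown [0.712  0.0807 0.0024]
```

View pics/h.png

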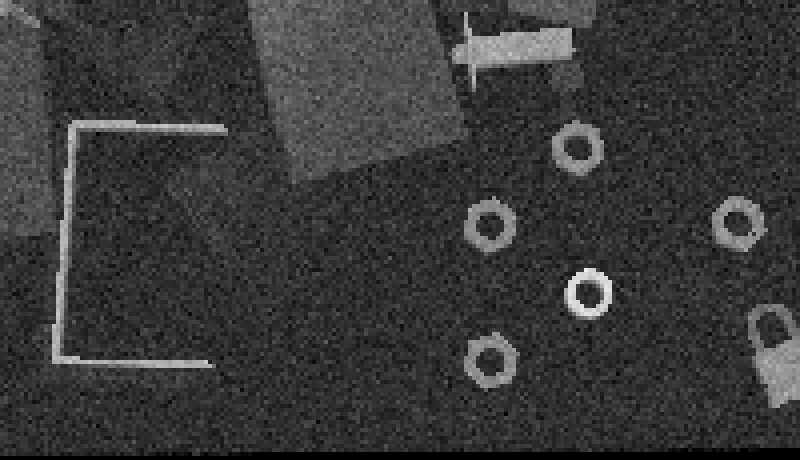

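```bash
cat >> h.py <<'E'
from scipy.spatial.transform import Rotation as R
def pose():
    o=ctrl.get_obs();q=o['eef_rot'];r=R.from_quat([q[1],q[2],q[3],q[0]])
    return o,o['eef_pos'],r
def goto(target,yaw=0.,zsign=1):
    """tool x=-Z; tool z = push dir rotated yaw (deg, from +Y towards -X). prints tool-frame shift & rotvec"""
    o,p,r=pose();y=np.radians(yaw)
    zt=np.array([-np.sin(y),np.cos(y),0])*zsign;xt=np.array([0,0,-1.]);yt=np.cross(zt,xt)
    T=R.from_matrix(np.stack([xt,yt,zt],1))
    print('t',o['time_s'],'pos',p.round(4),'open',round(o['opening'],3),'F',o['wrist_force'].round(1),'q6',o['q'][5].round(2))
    print('shift tool',r.inv().apply(np.array(target)-p).round(4),'in target frame',T.inv().apply(np.array(target)-p).round(4),'rotvec deg',np.degrees((r.inv()*T).as_rotvec()).round(2))
def hmap(c):
    D=c['depth'];v,u=np.mgrid[:400,:640];P=np.stack([(u-c['cx'])/c['fx']*D,(v-c['cy'])/c['fy']*D,D],-1)@c['world_from_camera'][:3,:3].T+c['world_from_camera'][:3,3]
    P[D==0]=np.nan
    return P
E
python3 - <<'E'
from h import *
import pickle
c=pickle.load(open('top0.pkl','rb'));P=hmap(c)
def m(n,x0,y0,x1,y1):
    x0,x1=[210+a//4 for a in(x0,x1)];y0,y1=[150+a//4 for a in(y0,y1)];print(n,np.nanmean(P[y0:y1,x0:x1,2]).round(4))
m('bench',360,280,440,400);m('paper',240,180,300,250);m('plate',290,20,400,120);m('bayfloor',90,240,150,330)
for n,u,v in[('BL',72,123),('mF',226,129),('BR',57,358),('mN',212,364)]:print(n,ray(c,210+u/4+.5,150+v/4+.5,.026).round(4))
M=P[150:265,210:410];k=(M[...,2]>.012)&(M[...,2]<.05);
n,lab,st,cen=cv2.connectedComponentsWithStats(k.astype(np.uint8))
for i in range(1,n):
    if st[i,4]>20:
        q=M[lab==i];print(cen[i].round(0)*4,st[i,4],((q.min(0)+q.max(0))/2).round(4),q.mean(0).round(4))
P2=P[150:265,400:500];i=(P2[...,2]>.05);print('press',np.nanmin(P2[i],0),np.nanmax(P2[i],0))
for yaw in(0,):
  goto([.53,.03,.1],0,1);goto([.53,.03,.1],0,-1)
E
```

```text
bench -0.0006
paper 0.0007
plate 0.0067
bayfloor -0.0008
BL [0.6144 0.3776 0.026 ]
mF [0.6091 0.2657 0.026 ]
BR [0.4436 0.382  0.026 ]
mN [0.4385 0.2726 0.026 ]
[16. 12.] 25 [0.7039 0.4241 0.017 ] [0.7046 0.4263 0.0155]
[512.  48.] 240 [0.6709 0.0582 0.0211] [0.6729 0.0593 0.0213]
[104. 236.] 277 [0.5295 0.3287 0.0214] [0.5332 0.3524 0.0229]
[576. 144.] 98 [0.5984 0.0125 0.0179] [0.5984 0.0125 0.0179]
[488. 224.] 97 [0.5418 0.0775 0.0185] [0.5413 0.0773 0.0177]
[736. 220.] 103 [ 0.5405 -0.103   0.0178] [ 0.5412 -0.1018  0.0181]
[588. 292.] 85 [0.4891 0.0091 0.0248] [0.4888 0.0087 0.0298]
[780. 364.] 169 [ 0.4453 -0.1241  0.0192] [ 0.439  -0.1269  0.0184]
[488. 360.] 101 [0.4434 0.0776 0.0189] [0.4431 0.0782 0.0181]
press [ 0.46458139 -0.26115588  0.05123114] [ 0.67498325 -0.16111364  0.31933593]
t 0.1 pos [0.1979 0.5394 0.2415] open 0.998 F [-0.4  0.5 -0.2] q6 -0.21
shift tool [ 0.1419 -0.3635  0.4874] in target frame [ 0.1415 -0.3321 -0.5094] rotvec deg [-1.1016e+02 -1.0000e-01  4.0000e-02]
t 0.1 pos [0.1979 0.5394 0.2415] open 0.998 F [-0.4  0.5 -0.2] q6 -0.21
shift tool [ 0.1419 -0.3635  0.4874] in target frame [0.1415 0.3321 0.5094] rotvec deg [6.984e+01 4.000e-02 9.000e-02]
```

Emit:
{"op": "drive_tool", "data": {"increments": [[0,0,0,10,0,0,-0.5],[0,0,0,10,0,0,-0.5],[0,0,0,10,0,0,-0.5],[0,0,0,10,0,0,-0.5],[0,0,0,10,0,0,-0.5],[0,0,0,10,0,0,-0.5],[0,0,0,9.8,0,0,-0.5],[0,0,0,0,0,0,-0.5]]}}

```text
time_s: 1.1
eef_pos: [0.198, 0.5396, 0.2418]
eef_rot: [0.501, 0.499, 0.501, -0.5]
wrist_force: [0.3, -0.1, -1.1]
opening: 0.247
```

```bash
python3 -c "
from h import *
goto([.541,.02,.12],0,-1)"
```

```text
t 1.1 pos [0.198  0.5396 0.2418] open 0.247 F [ 0.3 -0.1 -1.1] q6 1.01
shift tool [0.122  0.3419 0.5202] in target frame [0.1218 0.343  0.5196] rotvec deg [0.13 0.04 0.03]
```

Emit:
{"op": "drive_tool", "data": {"increments": [[0,0.0343,0.0508,0,0,0,-0.6],[0,0.0343,0.0508,0,0,0,-0.6],[0,0.0343,0.0508,0,0,0,-0.6],[0,0.0343,0.0508,0,0,0,-0.6],[0,0.0343,0.0508,0,0,0,-0.6],[0,0.0343,0.0508,0,0,0,-0.6],[0,0.0343,0.0508,0,0,0,-0.6],[0,0.0343,0.0508,0,0,0,-0.6],[0,0.0343,0.0508,0,0,0,-0.6],[0,0.0343,0.0508,0,0,0,-0.6]]}}

```text
time_s: 2.35
eef_pos: [0.5423, 0.0302, 0.2423]
eef_rot: [0.501, 0.499, 0.501, -0.499]
wrist_force: [0.3, 1.1, -0.1]
opening: 0.2
```

Emit:
{"op": "drive_tool", "data": {"increments": [[0.05,0,0,0,0,0,-0.6],[0.05,0,0,0,0,0,-0.6],[0.05,0,0,0,0,0,-0.6],[0.02,0,0,0,0,0,-0.6],[0,0,0,0,0,0,-0.6]]}}

```text
time_s: 2.98
eef_pos: [0.5398, 0.0323, 0.0703]
eef_rot: [0.5, 0.498, 0.502, -0.5]
wrist_force: [-0.6, -0.3, 0.4]
opening: 0.197
```

```bash
python3 -c "
from h import *
goto([.541,.03,.016],0,-1)
c=camera('top');save(c,'t1.png',(210,150,410,265),4)
c=camera('scene');save(c,'s1.png',(210,100,410,250),4)"
```

```text
t 2.975 pos [0.5398 0.0323 0.0703] open 0.197 F [-0.6 -0.3  0.4] q6 -0.16
shift tool [0.0543 0.0015 0.0023] in target frame [0.0543 0.0012 0.0023] rotvec deg [ 0.21 -0.04  0.26]
```

View pics/s1.png

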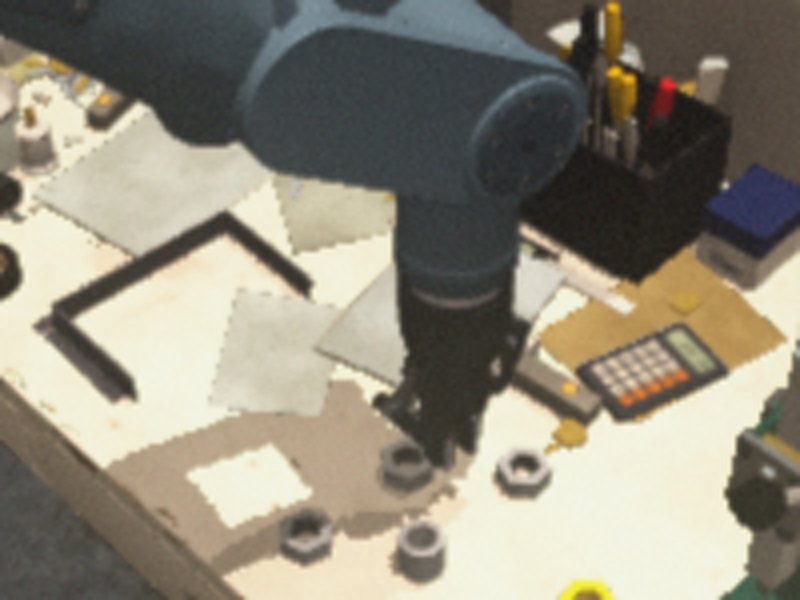

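View pics/t1.png

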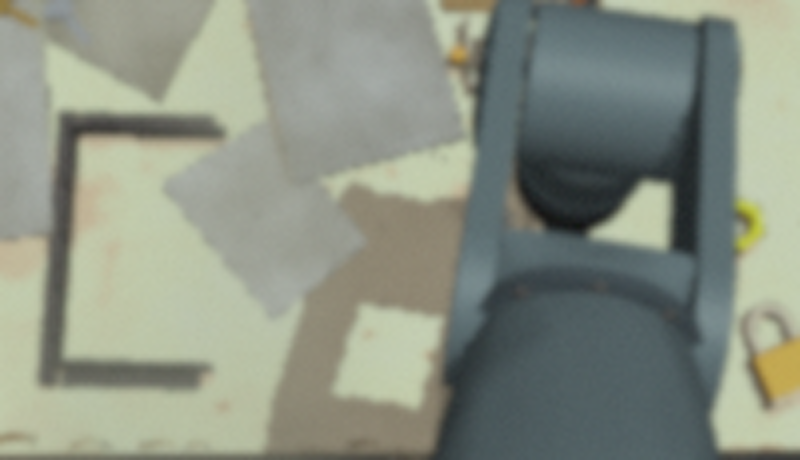

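Gripper is just behind nut A (scene crop 405,465) and clear of bush and nut C. Descend.

Emit:
{"op": "drive_tool", "data": {"increments": [[0.03,0,0,0,0,0,-0.6],[0.02,0.001,0,0,0,0,-0.6],[0.004,0,0,0,0,0,-0.6],[0,0,0,0,0,0,-0.6]]}}

```text
time_s: 3.58
eef_pos: [0.5435, 0.032, 0.0195]
eef_rot: [0.501, 0.5, 0.5, -0.499]
wrist_force: [-0.6, -0.1, 0.2]
opening: 0.198
```

```bash
python3 -c "
from h import *
goto([.541,.03,.016],0,-1)
c=camera('scene');save(c,'s2.png',(280,180,380,260),8)"
```

```text
t 3.575 pos [0.5435 0.032  0.0195] open 0.198 F [-0.6 -0.1  0.2] q6 -0.16
shift tool [ 0.0035 -0.0025  0.002 ] in target frame [ 0.0035 -0.0025  0.002 ] rotvec deg [ 0.08  0.02 -0.11]
```

View pics/s2.png

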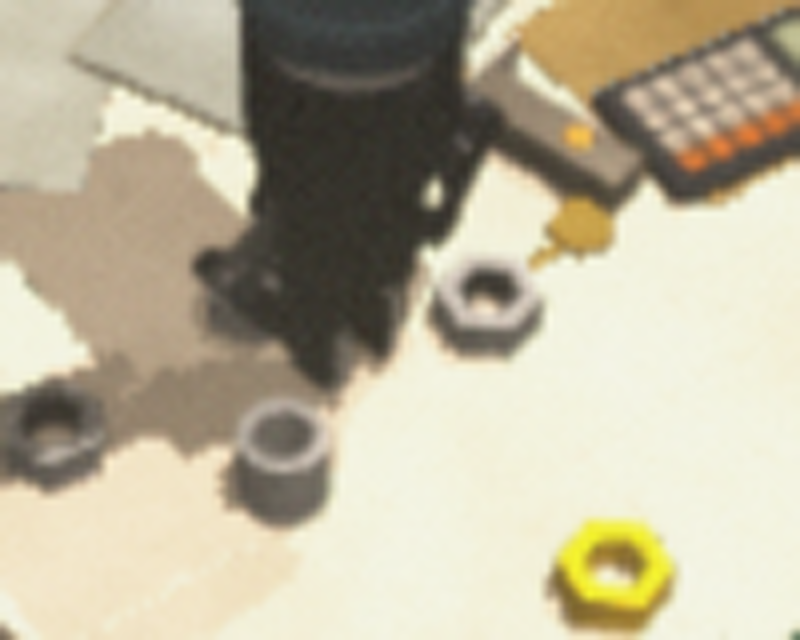

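Emit:
{"op": "drive_tool", "data": {"increments": [[0.002,0,-0.006,0,0,0,-0.6],[0,0,-0.006,0,0,0,-0.6],[0,0,-0.008,0,0,0,-0.6],[0,0,-0.01,0,0,0,-0.6],[0,-0.001,-0.012,0,0,0,-0.6],[0,-0.001,-0.012,0,0,0,-0.6],[0,-0.001,-0.012,0,0,0,-0.6],[0,0,-0.012,0,0,0,-0.6],[0,0,-0.01,0,0,0,-0.6],[0,0,-0.006,0,0,0,-0.6]]}}

```text
time_s: 4.88
eef_pos: [0.5394, 0.1268, 0.0162]
eef_rot: [0.5, 0.5, 0.5, -0.5]
wrist_force: [-0.5, -1.3, 2.6]
opening: 0.197
```

```bash
python3 -c "
from h import *
goto([.541,.235,.016],0,-1)
c=camera('scene');save(c,'s3.png',(240,160,380,260),5.7)"
```

```text
t 4.875 pos [0.5394 0.1268 0.0162] open 0.197 F [-0.5 -1.3  2.6] q6 0.02
shift tool [ 0.0002  0.0018 -0.1082] in target frame [ 0.0002  0.0016 -0.1082] rotvec deg [0.07 0.   0.01]
```

View pics/s3.png

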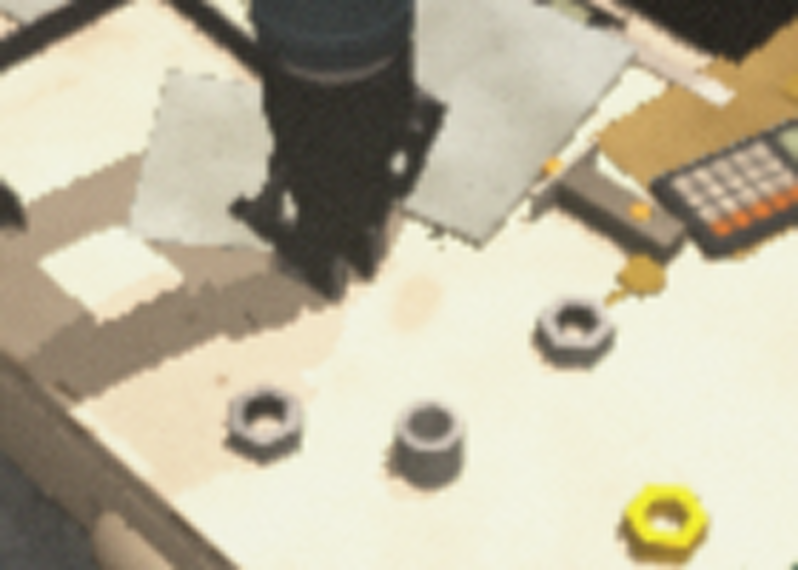

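Emit:
{"op": "drive_tool", "data": {"increments": [[-0.001,0,-0.008,0,0,0,-0.6],[0,0,-0.012,0,0,0,-0.6],[0,0,-0.012,0,0,0,-0.6],[0,0,-0.012,0,0,0,-0.6],[0,0,-0.012,0,0,0,-0.6],[0,0,-0.012,0,0,0,-0.6],[0,0,-0.012,0,0,0,-0.6],[0,0,-0.012,0,0,0,-0.6],[0,0,-0.01,0,0,0,-0.6],[0,0,-0.006,0,0,0,-0.6]]}}

```text
time_s: 6.18
eef_pos: [0.5393, 0.2347, 0.0173]
eef_rot: [0.5, 0.5, 0.5, -0.5]
wrist_force: [0.1, -1.3, 0.2]
opening: 0.203
```

```bash
python3 -c "
from h import *
goto([.541,.235,.016],0,-1)
c=camera('scene');save(c,'s4.png',(200,140,340,240),5.7)
c=camera('top');save(c,'t4.png',(210,150,410,265),4)"
```

```text
t 6.175 pos [0.5393 0.2347 0.0173] open 0.203 F [ 0.1 -1.3  0.2] q6 0.21
shift tool [ 0.0013  0.0017 -0.0003] in target frame [ 0.0013  0.0017 -0.0003] rotvec deg [0.07 0.   0.  ]
```

View pics/s4.png

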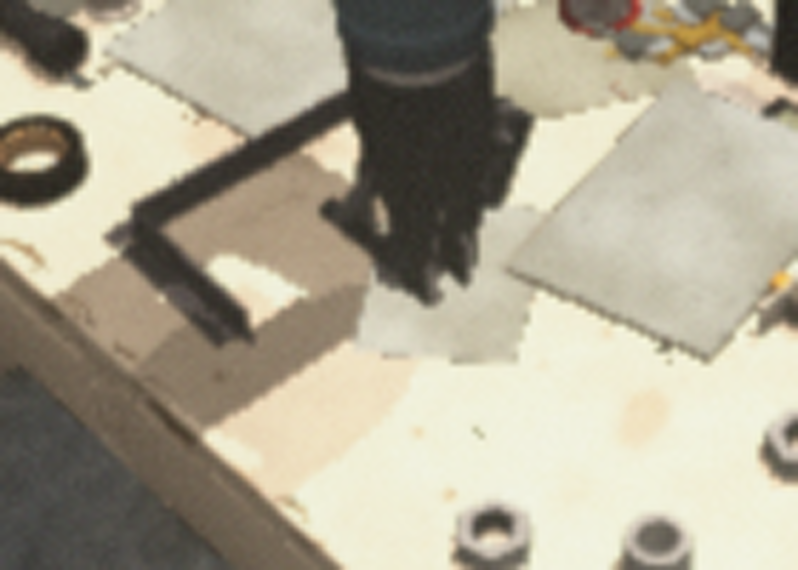

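View pics/t4.png

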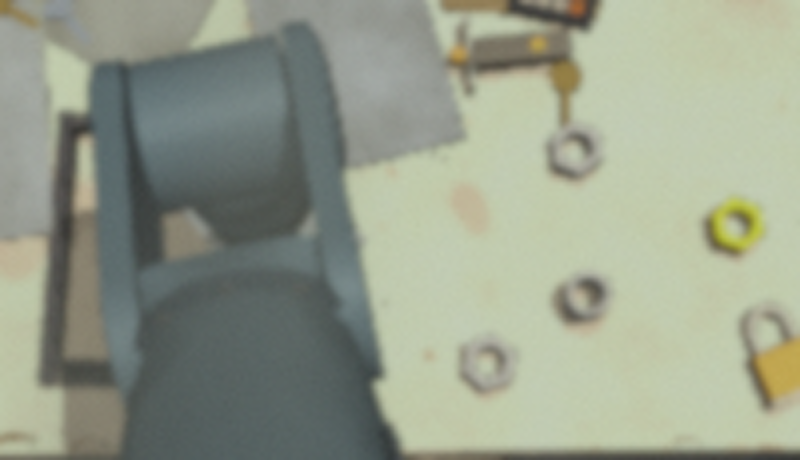

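Emit:
{"op": "drive_tool", "data": {"increments": [[0,0,-0.006,1,0,0,-0.6],[0,0,-0.008,2,0,0,-0.6],[0,0,-0.008,2,0,0,-0.6],[0,0,-0.008,2,0,0,-0.6],[0,0,-0.008,2,0,0,-0.6],[0,0,-0.008,2,0,0,-0.6],[0,0,-0.008,2,0,0,-0.6],[0,0,-0.008,2,0,0,-0.6],[0,0,-0.008,1,0,0,-0.6],[0,0,-0.005,0,0,0,-0.6]]}}

```text
time_s: 7.52
eef_pos: [0.5497, 0.3084, 0.0173]
eef_rot: [0.426, 0.565, 0.426, -0.565]
wrist_force: [-0.5, -0.5, 0.3]
opening: 0.203
```

Emit:
{"op": "drive_tool", "data": {"increments": [[0,0,0.015,0,0,0,-0.6],[0,0,0.025,0,0,0,-0.6],[-0.03,0,0.03,-5,0,0,-0.6],[-0.04,0,0.04,-10,0,0,-0.6],[-0.03,0,0.06,0,0,0,-0.6],[0,0,0.06,0,0,0,-0.6]]}}

```text
time_s: 8.28
eef_pos: [0.522, 0.0835, 0.1181]
eef_rot: [0.498, 0.505, 0.494, -0.503]
wrist_force: [1.7, -1.1, -0.2]
opening: 0.2
```

```bash
python3 -c "
from h import *
goto([.443,.03,.1],-10,-1)
c=camera('scene');save(c,'s5.png',(200,140,340,240),5.7)
c=camera('top');save(c,'t5.png',(210,150,410,265),4)"
```

```text
t 8.275 pos [0.522  0.0835 0.1181] open 0.2 F [ 1.7 -1.1 -0.2] q6 -0.05
shift tool [ 0.0177 -0.0783  0.0547] in target frame [ 0.0181 -0.0685  0.0664] rotvec deg [ 9.1  -0.   -0.33]
```

View pics/s5.png

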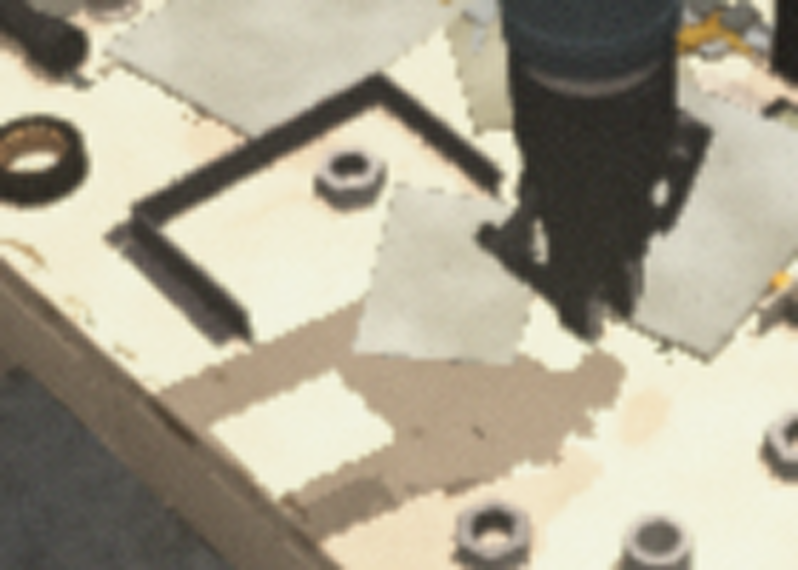

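View pics/t5.png

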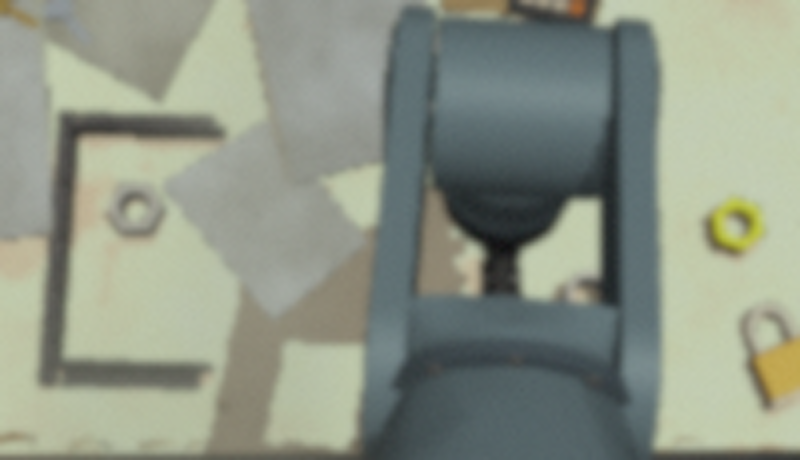

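Nut A lies inside the bay at top crop (135,210), about (0.551, 0.336). Now nut B.

Emit:
{"op": "drive_tool", "data": {"increments": [[0,-0.045,0.026,0,0,0,-0.6],[0,-0.043,0.026,0,0,0,-0.6],[0.02,0,0,5.5,0,0,-0.6],[0.02,0,0,5.5,0,0,-0.6],[0,0,0,0,0,0,-0.6],[0,0,0,0,0,0,-0.6]]}}

```text
time_s: 9.12
eef_pos: [0.432, 0.0351, 0.0756]
eef_rot: [0.446, 0.549, 0.446, -0.549]
wrist_force: [-0.3, 0.1, 0.2]
opening: 0.2
```

```bash
python3 -c "
from h import *
goto([.434,.032,.017],-11.5,-1)
c=camera('scene');save(c,'s6.png',(240,160,380,260),5.7)
P=hmap(camera('top'));M=P[150:265,210:260];k=(M[...,2]>.012)&(M[...,2]<.05)
n,lab,st,cen=cv2.connectedComponentsWithStats(k.astype(np.uint8))
for i in range(1,n):
    if st[i,4]>20:
        q=M[lab==i];print(cen[i].round(0)*4,st[i,4],((q.min(0)+q.max(0))/2).round(4),q.mean(0).round(4),q.min(0).round(3),q.max(0).round(3))
"
```

```text
t 9.125 pos [0.432  0.0351 0.0756] open 0.2 F [-0.3  0.1  0.2] q6 0.01
shift tool [0.0586 0.0026 0.0027] in target frame [0.0586 0.0026 0.0027] rotvec deg [-0.34 -0.   -0.  ]
[16. 12.] 27 [0.7038 0.4242 0.0162] [0.7046 0.4265 0.0157] [0.695 0.41  0.012] [0.713 0.438 0.02 ]
[ 96. 240.] 263 [0.5295 0.3367 0.0217] [0.531  0.3582 0.0229] [0.44  0.285 0.012] [0.619 0.388 0.031]
[136. 204.] 96 [0.5569 0.3337 0.0186] [0.5565 0.333  0.0181] [0.538 0.315 0.012] [0.575 0.353 0.025]
```

View pics/s6.png

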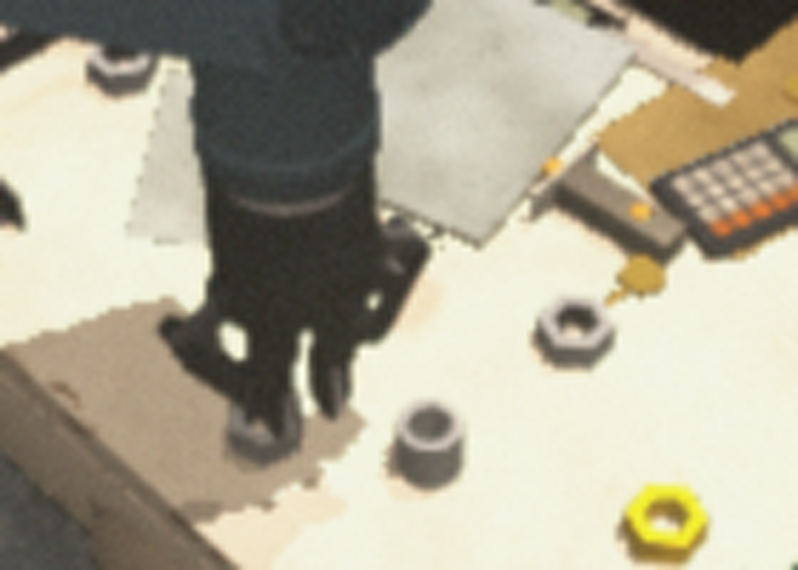

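Emit:
{"op": "drive_tool", "data": {"increments": [[0.02,0.001,0.003,0,0,0,-0.6],[0.02,0.001,0,0,0,0,-0.6],[0.014,0,0,0,0,0,-0.6],[0.004,0,0,0,0,0,-0.6],[0,0,0,0,0,0,-0.6]]}}

```text
time_s: 9.85
eef_pos: [0.4334, 0.0318, 0.0174]
eef_rot: [-0.445, -0.549, -0.445, 0.549]
wrist_force: [0.5, -0.1, -0.2]
opening: 0.195
```

```bash
python3 -c "
from h import *
goto([.474,.22,.017],-11.5,-1)
c=camera('scene');save(c,'s7.png',(240,160,380,260),5.7)
"
```

```text
t 9.85 pos [0.4334 0.0318 0.0174] open 0.195 F [ 0.5 -0.1 -0.2] q6 0.01
shift tool [ 0.0004  0.0008 -0.1926] in target frame [ 0.0004  0.0022 -0.1926] rotvec deg [-0.44  0.   -0.  ]
```

View pics/s7.png

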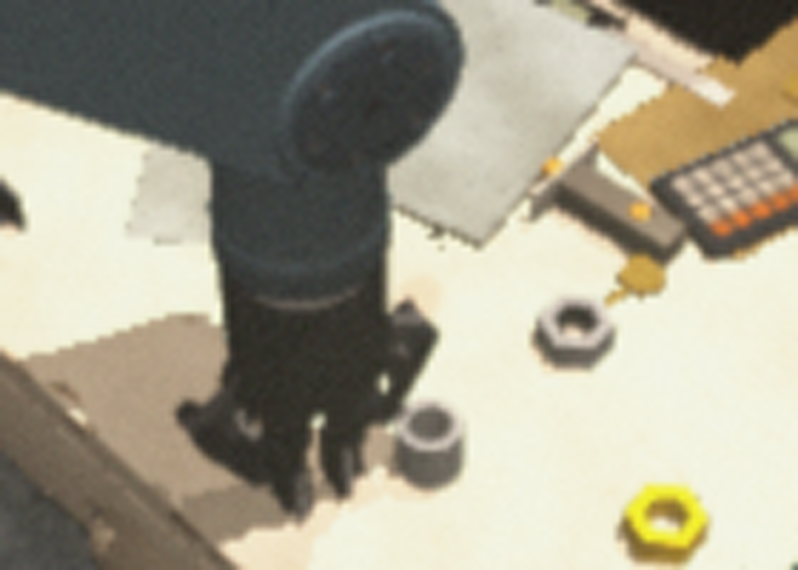

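Emit:
{"op": "drive_tool", "data": {"increments": [[0,0,-0.006,0,0,0,-0.6],[0,0,-0.006,0,0,0,-0.6],[0,0,-0.008,0,0,0,-0.6],[0,0,-0.01,0,0,0,-0.6],[0,0,-0.012,0,0,0,-0.6],[0,0,-0.012,0,0,0,-0.6],[0,0,-0.012,0,0,0,-0.6],[0,0,-0.012,0,0,0,-0.6],[0,0,-0.012,0,0,0,-0.6],[0,0,-0.006,0,0,0,-0.6]]}}

```text
time_s: 11.15
eef_pos: [0.4532, 0.1265, 0.0172]
eef_rot: [-0.445, -0.549, -0.445, 0.549]
wrist_force: [0.0, -1.7, 2.8]
opening: 0.2
```

```bash
python3 -c "
from h import *
goto([.474,.22,.017],-11.5,-1)
c=camera('scene');save(c,'s8.png',(200,140,340,240),5.7)
"
```

```text
t 11.15 pos [0.4532 0.1265 0.0172] open 0.2 F [ 0.  -1.7  2.8] q6 0.23
shift tool [ 0.0002  0.0011 -0.0958] in target frame [ 0.0002  0.0018 -0.0958] rotvec deg [-0.42 -0.    0.01]
```

View pics/s8.png

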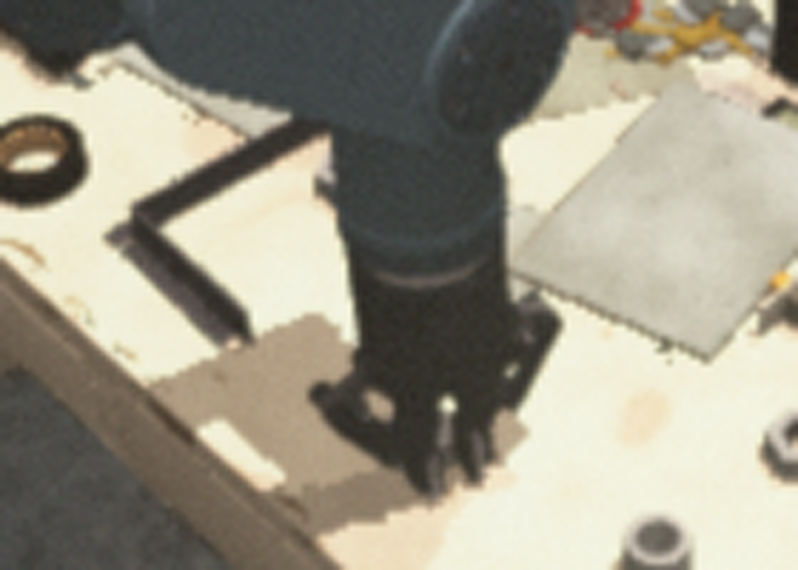

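Emit:
{"op": "drive_tool", "data": {"increments": [[0,0,-0.008,0,0,0,-0.6],[0,0,-0.012,0,0,0,-0.6],[0,0,-0.012,0,0,0,-0.6],[0,0,-0.012,0,0,0,-0.6],[0,0,-0.012,0,0,0,-0.6],[0,0,-0.012,0,0,0,-0.6],[0,0,-0.012,0,0,0,-0.6],[0,0,-0.01,0,0,0,-0.6],[0,0,-0.006,0,0,0,-0.6]]}}

```text
time_s: 12.32
eef_pos: [0.4732, 0.2202, 0.0172]
eef_rot: [0.445, 0.549, 0.445, -0.549]
wrist_force: [-0.8, -0.9, 0.2]
opening: 0.202
```

```bash
python3 -c "
from h import *
goto([.475,.320,.017],0,-1)
c=camera('scene');save(c,'s9.png',(200,140,340,240),5.7)
"
```

```text
t 12.325 pos [0.4732 0.2202 0.0172] open 0.202 F [-0.8 -0.9  0.2] q6 0.42
shift tool [ 0.0002 -0.0188 -0.098 ] in target frame [ 0.0002  0.0018 -0.0998] rotvec deg [-11.93   0.    -0.  ]
```

View pics/s9.png

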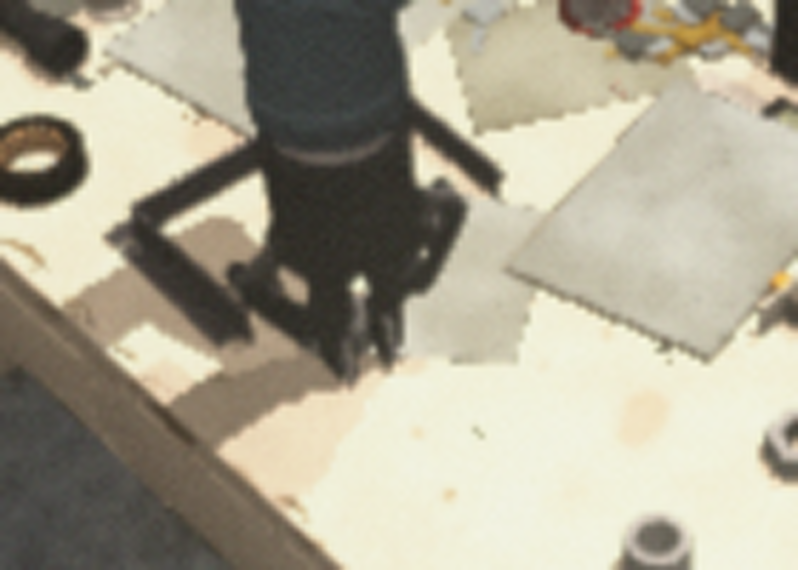

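Emit:
{"op": "drive_tool", "data": {"increments": [[0,0,-0.008,-1.5,0,0,-0.6],[0,0,-0.01,-1.5,0,0,-0.6],[0,0,-0.01,-1.5,0,0,-0.6],[0,-0.001,-0.01,-1.5,0,0,-0.6],[0,-0.001,-0.01,-1.5,0,0,-0.6],[0,-0.001,-0.006,-1.5,0,0,-0.6]]}}

```text
time_s: 13.12
eef_pos: [0.4779, 0.274, 0.0172]
eef_rot: [0.488, 0.512, 0.487, -0.512]
wrist_force: [0.9, -0.2, 0.4]
opening: 0.201
```

```bash
python3 -c "
from h import *
goto([.475,.320,.017],0,-1)
c=camera('scene');save(c,'s10.png',(200,140,340,240),5.7)
"
```

```text
t 13.125 pos [0.4779 0.274  0.0172] open 0.201 F [ 0.9 -0.2  0.4] q6 0.35
shift tool [ 0.0002 -0.0051 -0.0458] in target frame [ 0.0002 -0.0029 -0.046 ] rotvec deg [-2.83 -0.   -0.01]
```

View pics/s10.png

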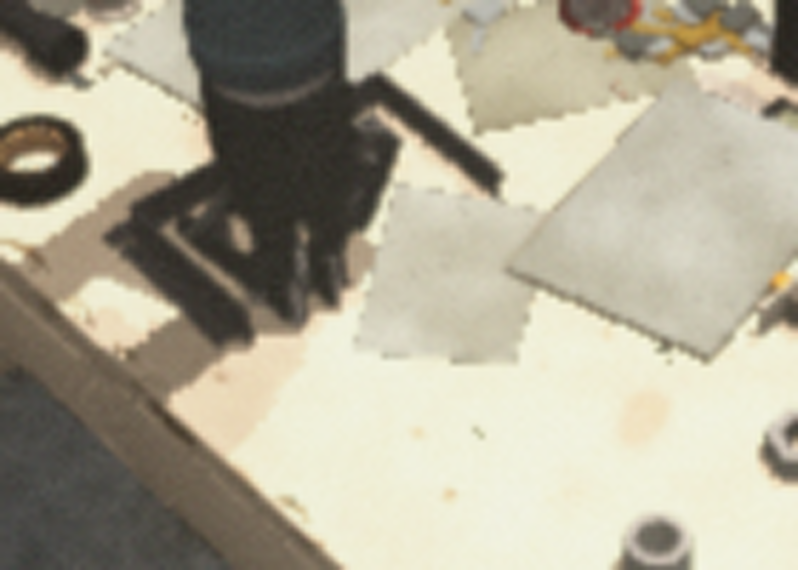

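Clear of the wall. Continue to depth.

Emit:
{"op": "drive_tool", "data": {"increments": [[0,-0.001,-0.006,-1.5,0,0,-0.6],[0,-0.001,-0.01,-1,0,0,-0.6],[0,0,-0.01,0,0,0,-0.6],[0,0,-0.009,0,0,0,-0.6],[0,0,-0.006,0,0,0,-0.6],[0,0,-0.002,0,0,0,-0.6]]}}

```text
time_s: 13.92
eef_pos: [0.4766, 0.3167, 0.0172]
eef_rot: [-0.498, -0.502, -0.498, 0.502]
wrist_force: [-0.6, -1.5, 1.1]
opening: 0.199
```

Emit:
{"op": "drive_tool", "data": {"increments": [[0,0,0.012,0,0,0,-0.6],[0,0,0.02,0,0,0,-0.6],[0,0,0.03,0,0,0,-0.6],[-0.03,0,0.03,0,0,0,-0.6],[-0.05,0,0.05,0,0,0,-0.6],[0,0,0.06,0,0,0,-0.6],[0,0,0.05,0,0,0,-0.6]]}}

```text
time_s: 14.8
eef_pos: [0.4745, 0.0671, 0.0922]
eef_rot: [0.498, 0.503, 0.497, -0.502]
wrist_force: [1.0, -0.6, -0.3]
opening: 0.2
```

```bash
cat >>h.py <<'E'
def comps(x0=210,x1=410):
    P=hmap(camera('top'));M=P[150:265,x0:x1];k=(M[...,2]>.012)&(M[...,2]<.05)
    n,lab,st,cen=cv2.connectedComponentsWithStats(k.astype(np.uint8))
    for i in range(1,n):
        if st[i,4]>20:
            q=M[lab==i];print(st[i,4],'mid',((q.min(0)+q.max(0))/2).round(4),q.mean(0).round(4),q.min(0).round(3),q.max(0).round(3))
E
python3 -c "
from h import *
goto([.607,-.035,.09],20,-1)
c=camera('scene');save(c,'s11.png',(200,140,340,240),5.7)
comps()
"
```

```text
t 14.8 pos [0.4745 0.0671 0.0922] open 0.2 F [ 1.  -0.6 -0.3] q6 -0.1
shift tool [0.0025 0.1335 0.1008] in target frame [0.0022 0.0896 0.1412] rotvec deg [-20.53   0.04  -0.1 ]
27 mid [0.7036 0.4246 0.0159] [0.7051 0.427  0.0153] [0.694 0.411 0.012] [0.713 0.438 0.02 ]
239 mid [0.6714 0.0582 0.0202] [0.6729 0.0593 0.0214] [0.643 0.014 0.012] [0.699 0.102 0.028]
278 mid [0.5296 0.3289 0.0224] [0.5336 0.3526 0.0229] [0.44  0.269 0.012] [0.619 0.388 0.033]
101 mid [0.5571 0.334  0.0184] [0.5567 0.3331 0.0178] [0.539 0.315 0.013] [0.575 0.353 0.023]
97 mid [ 0.5414 -0.1028  0.0182] [ 0.5414 -0.1018  0.0179] [ 0.522 -0.121  0.012] [ 0.561 -0.085  0.024]
104 mid [0.4747 0.3435 0.0188] [0.4753 0.3436 0.0179] [0.456 0.325 0.012] [0.494 0.362 0.025]
166 mid [ 0.4453 -0.1247  0.0197] [ 0.4377 -0.1256  0.0186] [ 0.409 -0.142  0.012] [ 0.481 -0.108  0.027]
```

View pics/s11.png

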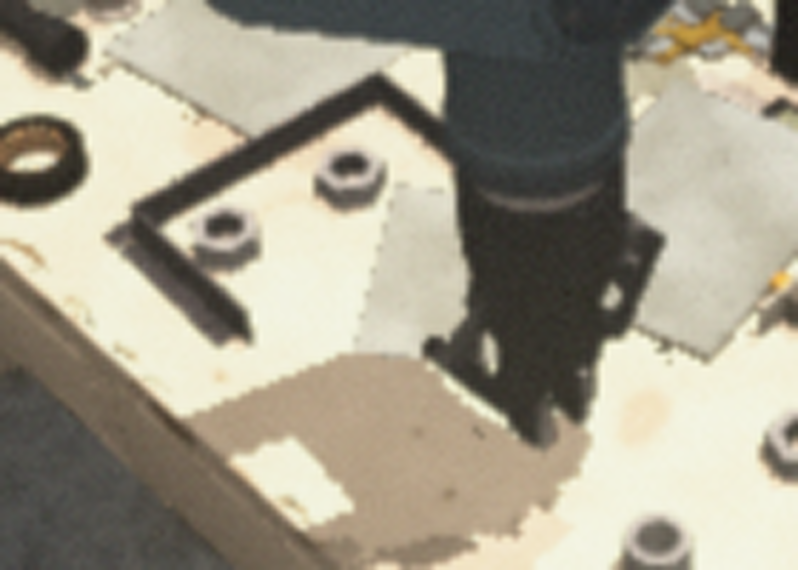

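Nuts A and B are in the bay (crop 350,175 and 225,235). I'll nudge A sideways with the shut fingers to make room for C.

Emit:
{"op": "drive_tool", "data": {"increments": [[0,0.008,-0.053,0,0,0,-1],[0,0.008,-0.053,0,0,0,-1],[0,0.008,-0.053,0,0,0,-1],[0,0.008,-0.053,0,0,0,-1],[0,0.008,-0.053,0,0,0,-1],[0,0,0,0,0,0,-1],[0,0,0,0,0,0,-1]]}}

```text
time_s: 15.78
eef_pos: [0.516, 0.3341, 0.0908]
eef_rot: [-0.498, -0.501, -0.498, 0.502]
wrist_force: [0.4, -0.9, 0.1]
opening: 0.003
```

```bash
python3 -c "
from h import *
goto([.516,.334,.02],0,-1)
"
```

```text
t 15.775 pos [0.516  0.3341 0.0908] open 0.003 F [ 0.4 -0.9  0.1] q6 0.39
shift tool [0.0708 0.0001 0.    ] in target frame [ 0.0708 -0.      0.0001] rotvec deg [-0.44  0.05  0.08]
```

Emit:
{"op": "drive_tool", "data": {"increments": [[0.03,0,0,0,0,0,-1],[0.025,0,0,0,0,0,-1],[0.014,0,0,0,0,0,-1],[0,0,0,0,0,0,-1]]}}

```text
time_s: 16.27
eef_pos: [0.5161, 0.3334, 0.0215]
eef_rot: [-0.497, -0.501, -0.498, 0.503]
wrist_force: [0.8, 0.6, 0.6]
opening: 0.004
```

Emit:
{"op": "drive_tool", "data": {"increments": [[0,0.004,0,0,0,0,-1],[0,0.004,0,0,0,0,-1],[0,0.004,0,0,0,0,-1],[0,0.005,0,0,0,0,-1],[0,0.004,0,0,0,0,-1],[0,0,0,0,0,0,-1],[0,-0.006,0,0,0,0,-1],[-0.03,0,0,0,0,0,-1],[-0.05,0,0,0,0,0,-1]]}}

```text
time_s: 17.4
eef_pos: [0.5299, 0.334, 0.101]
eef_rot: [-0.497, -0.5, -0.499, 0.504]
wrist_force: [0.8, 0.7, -0.2]
opening: -0.001
```

```bash
python3 -c "
from h import *
goto([.607,-.035,.1],20,-1)
"
```

```text
t 17.4 pos [0.5299 0.334  0.101 ] open -0.001 F [ 0.8  0.7 -0.2] q6 0.38
shift tool [0.0013 0.08   0.3683] in target frame [ 0.001  -0.0538  0.3731] rotvec deg [-20.45   0.06   0.28]
```

Emit:
{"op": "drive_tool", "data": {"increments": [[-0.01,0.012,0.052,0,0,0,-0.8],[0,0.012,0.052,0,0,0,-0.8],[0,0.012,0.052,0,0,0,-0.8],[0,0.012,0.052,0,0,0,-0.8],[0,0.012,0.052,0,0,0,-0.8],[0,0.012,0.052,0,0,0,-0.8],[0,0.012,0.052,0,0,0,-0.8],[0,0,0,-10.2,0,0,-0.8],[0,0,0,-10.2,0,0,-0.8],[0,0,0,0,0,0,-0.8]]}}

```text
time_s: 18.65
eef_pos: [0.6128, -0.0301, 0.1123]
eef_rot: [0.579, 0.406, 0.579, -0.406]
wrist_force: [-0.6, 0.6, 0.2]
opening: 0.101
```

```bash
python3 -c "
from h import *
goto([.615,-.033,.017],20,-1)
c=camera('scene');save(c,'s12.png',(260,160,400,260),5.7)
comps()
"
```

```text
t 18.65 pos [ 0.6128 -0.0301  0.1123] open 0.101 F [-0.6  0.6  0.2] q6 -0.59
shift tool [0.0953 0.0012 0.0035] in target frame [0.0953 0.0011 0.0035] rotvec deg [-0.16 -0.    0.01]
26 mid [0.7042 0.4249 0.015 ] [0.7047 0.426  0.0151] [0.695 0.411 0.012] [0.713 0.438 0.018]
239 mid [0.6717 0.058  0.0203] [0.6729 0.0591 0.0211] [0.643 0.014 0.012] [0.7   0.102 0.028]
279 mid [0.5294 0.3293 0.0217] [0.5343 0.3521 0.0231] [0.44  0.27  0.012] [0.619 0.389 0.031]
95 mid [0.5661 0.3336 0.0187] [0.5652 0.3335 0.0182] [0.548 0.314 0.014] [0.585 0.353 0.024]
102 mid [0.4743 0.3442 0.0188] [0.4751 0.3437 0.0184] [0.456 0.327 0.013] [0.493 0.362 0.025]
```

View pics/s12.png

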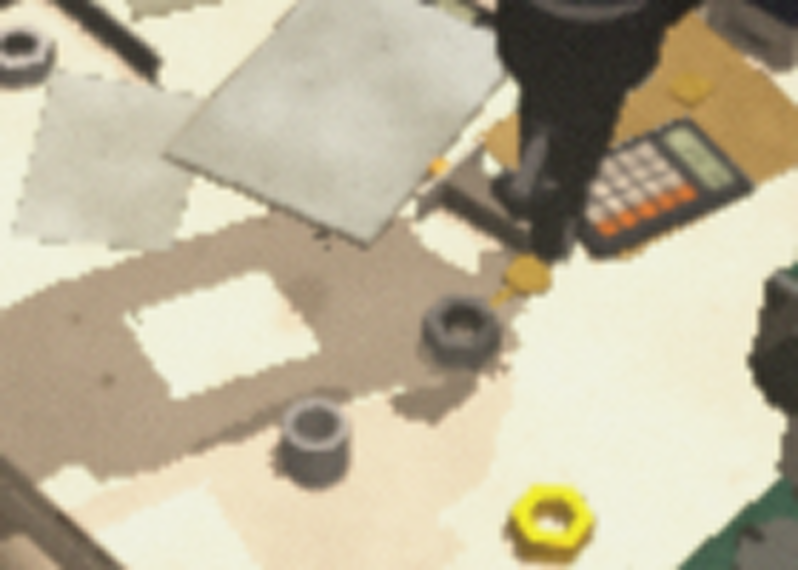

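Emit:
{"op": "drive_tool", "data": {"increments": [[0.03,0.001,0.003,0,0,0,-0.8],[0.03,0,0,0,0,0,-0.8],[0.025,0,0,0,0,0,-0.8],[0.01,0,0,0,0,0,-0.8],[0,0,0,0,0,0,-0.8]]}}

```text
time_s: 19.38
eef_pos: [0.6145, -0.0322, 0.017]
eef_rot: [0.578, 0.406, 0.579, -0.406]
wrist_force: [-0.3, -0.3, -0.1]
opening: 0.098
```

```bash
python3 -c "
from h import *
goto([.615,-.033,.017],20,-1)
c=camera('scene');save(c,'s13.png',(290,170,390,240),8)
"
```

```text
t 19.375 pos [ 0.6145 -0.0322  0.017 ] open 0.098 F [-0.3 -0.3 -0.1] q6 -0.59
shift tool [0.     0.0002 0.0009] in target frame [0.     0.0002 0.0009] rotvec deg [-0.11 -0.04  0.05]
```

View pics/s13.png

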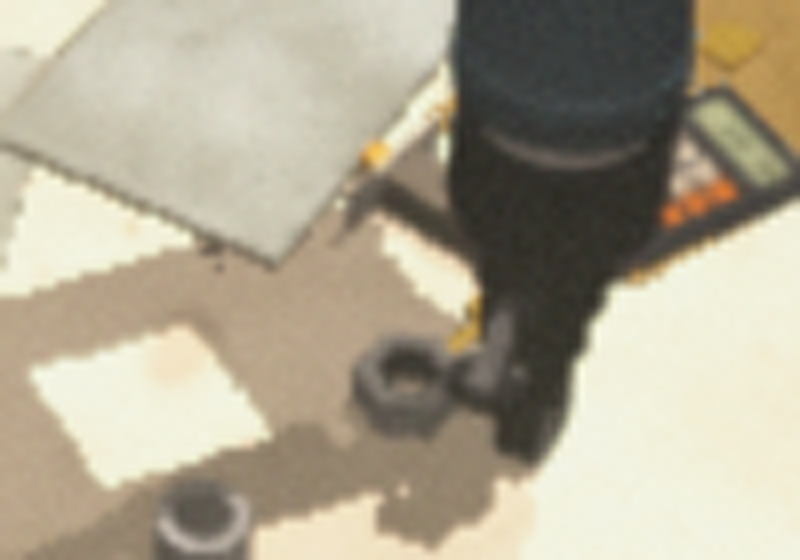

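Emit:
{"op": "drive_tool", "data": {"increments": [[0,0,-0.006,0,0,0,-0.8],[0,0,-0.006,0,0,0,-0.8],[0,0,-0.007,0,0,0,-0.8],[0,0,-0.009,0,0,0,-0.8],[0,0,-0.01,0,0,0,-0.8],[0,0,-0.01,0,0,0,-0.8],[0,0,-0.01,0,0,0,-0.8],[0,0,-0.01,0,0,0,-0.8],[0,0,-0.01,0,0,0,-0.8],[0,0,-0.006,0,0,0,-0.8]]}}

```text
time_s: 20.68
eef_pos: [0.5859, 0.0472, 0.0174]
eef_rot: [0.579, 0.406, 0.579, -0.406]
wrist_force: [0.4, -1.5, 1.1]
opening: 0.1
```

```bash
python3 -c "
from h import *
goto([.545,.235,.017],20,-1)
c=camera('scene');save(c,'s14.png',(260,160,380,240),6.6)
c=camera('top');save(c,'t14.png',(210,150,410,265),4)
"
```

```text
t 20.675 pos [0.5859 0.0472 0.0174] open 0.1 F [ 0.4 -1.5  1.1] q6 -0.47
shift tool [ 0.0004  0.0257 -0.1904] in target frame [ 0.0004  0.0258 -0.1904] rotvec deg [-0.03 -0.01  0.02]
```

View pics/s14.png

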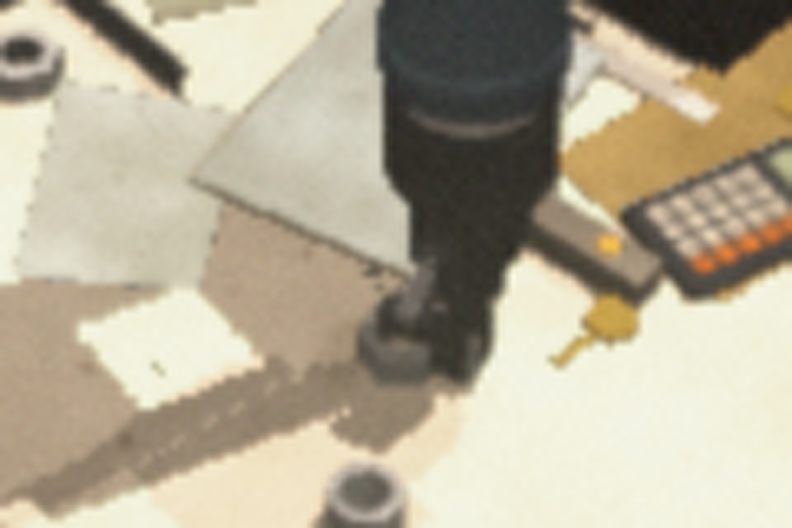

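View pics/t14.png

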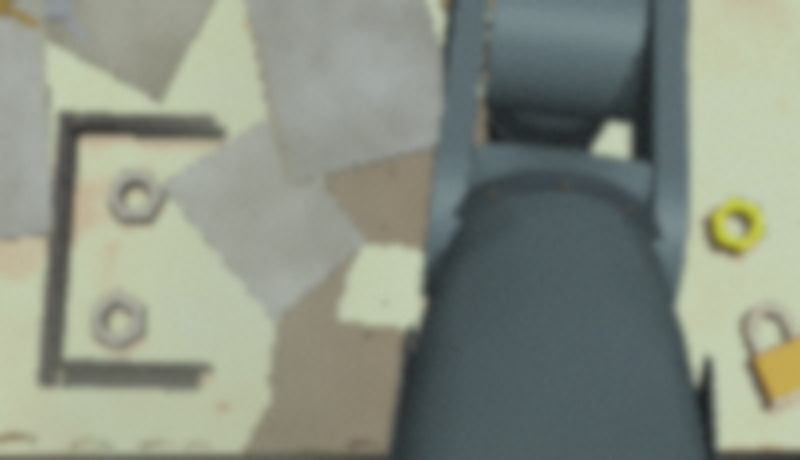

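```bash
python3 -c "
from h import *
import pickle
c=pickle.load(open('scene0.pkl','rb'))
for u,v in [(398,325),(400,330)]: print(ray(c,260+u/6.6-.42,160+v/6.6-.42,.019))
print([ (260,160), ]); 
for p in [(.577,.078,.019),(.576,.075,.019)]:
  a=proj(c,p);print((a[0]-260+.42)*6.6,(a[1]-160+.42)*6.6)
"
```

```text
[0.57370015 0.07664005 0.019     ]
[0.57224352 0.07385459 0.019     ]
[(260, 160)]
401.11847062522946 319.59610328728354
404.1738263619819 324.30947121603884
```

Emit:
{"op": "drive_tool", "data": {"increments": [[0,0,-0.008,0,0,0,-0.8],[0,0,-0.01,0,0,0,-0.8],[0,0,-0.01,0,0,0,-0.8],[0,0,-0.01,0,0,0,-0.8],[0,0,-0.01,1,0,0,-0.8],[0,0,-0.01,1,0,0,-0.8],[0,0,-0.01,1,0,0,-0.8],[0,0,-0.01,1,0,0,-0.8],[0,0,-0.01,1,0,0,-0.8],[0,0,-0.006,0,0,0,-0.8]]}}

```text
time_s: 22.02
eef_pos: [0.5562, 0.1362, 0.0175]
eef_rot: [0.561, 0.431, 0.561, -0.431]
wrist_force: [0.4, -1.6, -1.1]
opening: 0.1
```

```bash
python3 -c "
from h import *
goto([.52,.305,.017],8,-1)
c=camera('scene');save(c,'s15.png',(220,150,340,230),6.6)
"
```

```text
t 22.025 pos [0.5562 0.1362 0.0175] open 0.1 F [ 0.4 -1.6 -1.1] q6 -0.23
shift tool [ 0.0005  0.0086 -0.1724] in target frame [ 0.0005 -0.0123 -0.1722] rotvec deg [ 6.95  0.   -0.01]
```

View pics/s15.png

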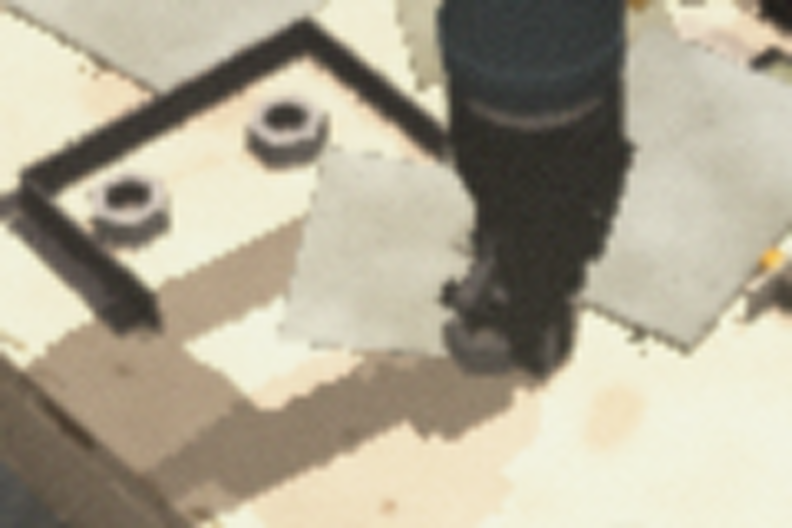

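Emit:
{"op": "drive_tool", "data": {"increments": [[0,0,-0.008,1,0,0,-0.8],[0,0,-0.01,1,0,0,-0.8],[0,0,-0.01,1,0,0,-0.8],[0,0,-0.01,1,0,0,-0.8],[0,0,-0.01,1,0,0,-0.8],[0,0,-0.01,0,0,0,-0.8],[0,0,-0.01,0,0,0,-0.8],[0,0,-0.01,0,0,0,-0.8],[0,0,-0.01,0,0,0,-0.8],[0,0,-0.006,0,0,0,-0.8]]}}

```text
time_s: 23.32
eef_pos: [0.5376, 0.2283, 0.0175]
eef_rot: [0.542, 0.455, 0.542, -0.455]
wrist_force: [0.5, -1.8, 0.7]
opening: 0.101
```

```bash
python3 -c "
from h import *
goto([.523,.305,.017],8,-1)
c=camera('scene');save(c,'s16.png',(220,150,340,230),6.6)
"
```

```text
t 23.325 pos [0.5376 0.2283 0.0175] open 0.101 F [ 0.5 -1.8  0.7] q6 0.02
shift tool [ 0.0005 -0.0011 -0.078 ] in target frame [ 0.0005 -0.0038 -0.0779] rotvec deg [ 1.97  0.   -0.  ]
```

View pics/s16.png

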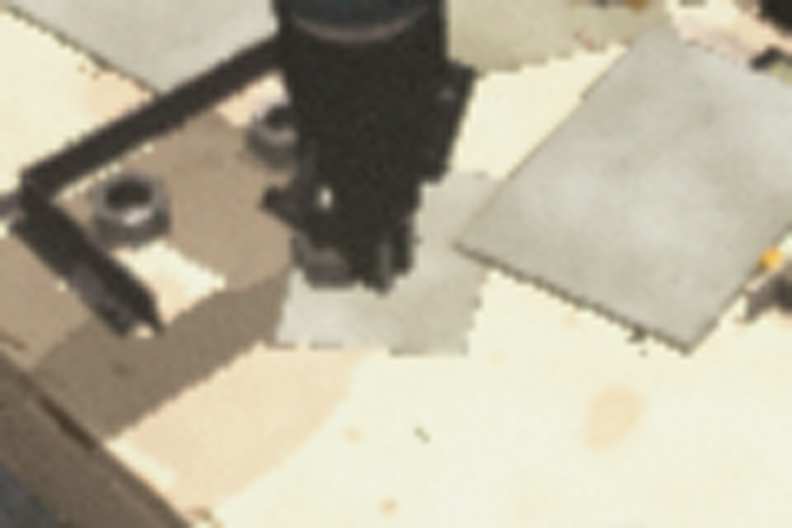

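Emit:
{"op": "drive_tool", "data": {"increments": [[0,0,-0.008,0,0,0,-0.8],[0,0,-0.01,0,0,0,-0.8],[0,0,-0.01,0,0,0,-0.8],[0,0,-0.01,0,0,0,-0.8],[0,0,-0.01,0,0,0,-0.8],[0,0,-0.01,0,0,0,-0.8],[0,0,-0.01,0,0,0,-0.8],[0,0,-0.006,0,0,0,-0.8],[0,0,-0.002,0,0,0,-0.8]]}}

```text
time_s: 24.5
eef_pos: [0.5244, 0.3029, 0.0174]
eef_rot: [0.542, 0.455, 0.542, -0.455]
wrist_force: [-1.0, -2.1, 1.5]
opening: 0.102
```

Emit:
{"op": "drive_tool", "data": {"increments": [[0,0,0.012,0,0,0,-0.8],[0,0,0.02,0,0,0,-0.8],[-0.03,0,0.03,0,0,0,-0.8],[-0.05,0,0.03,0,0,0,-0.8],[-0.05,0,0.05,0,0,0,-0.8],[0,0,0.06,0,0,0,-0.8],[0,0,0.05,0,0,0,-0.8],[0,0,0,0,0,0,-0.8]]}}

```text
time_s: 25.5
eef_pos: [0.5676, 0.055, 0.1419]
eef_rot: [0.54, 0.456, 0.54, -0.457]
wrist_force: [0.3, 1.1, -0.1]
opening: 0.101
```

```bash
python3 -c "
from h import *
goto([.523,.305,.017],8,-1)
c=camera('scene');save(c,'s17.png',(200,130,400,270),4)
c=camera('top');save(c,'t17.png',(210,150,410,265),4)
comps()
"
```

```text
t 25.5 pos [0.5676 0.055  0.1419] open 0.101 F [ 0.3  1.1 -0.1] q6 -0.28
shift tool [ 0.1247 -0.0024 -0.254 ] in target frame [ 0.1249 -0.0093 -0.2537] rotvec deg [ 1.58  0.06 -0.04]
23 mid [0.7038 0.4248 0.0163] [0.7051 0.4265 0.0149] [0.694 0.411 0.012] [0.713 0.438 0.021]
280 mid [0.5296 0.3293 0.022 ] [0.5353 0.3528 0.0231] [0.44  0.27  0.012] [0.619 0.389 0.032]
98 mid [0.5664 0.334  0.0175] [0.5653 0.3334 0.0175] [0.548 0.315 0.012] [0.585 0.353 0.023]
100 mid [ 0.5411 -0.1032  0.0178] [ 0.5412 -0.102   0.0182] [ 0.522 -0.122  0.012] [ 0.561 -0.085  0.023]
99 mid [0.5151 0.3282 0.0171] [0.5157 0.3281 0.018 ] [0.496 0.31  0.012] [0.534 0.346 0.022]
102 mid [0.4745 0.3435 0.0177] [0.4751 0.3439 0.018 ] [0.456 0.325 0.012] [0.493 0.362 0.023]
172 mid [ 0.4424 -0.1242  0.0191] [ 0.4383 -0.1254  0.0184] [ 0.409 -0.142  0.012] [ 0.476 -0.107  0.026]
```

View pics/s17.png

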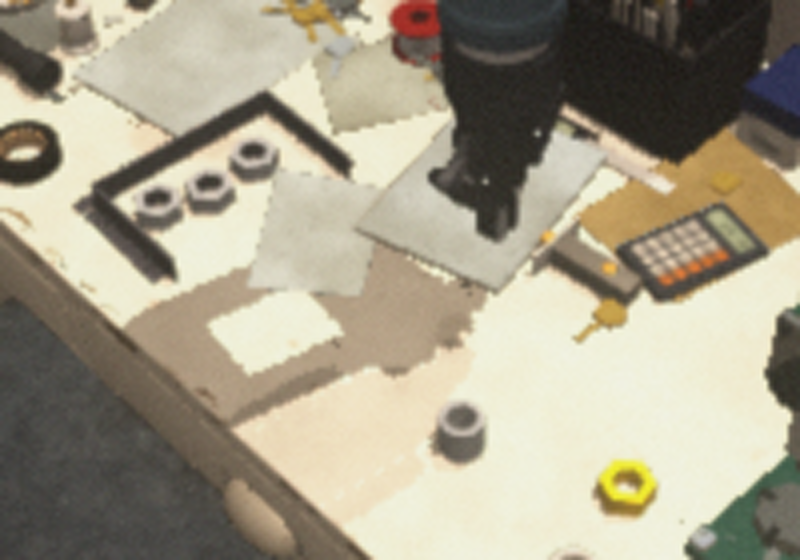

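View pics/t17.png

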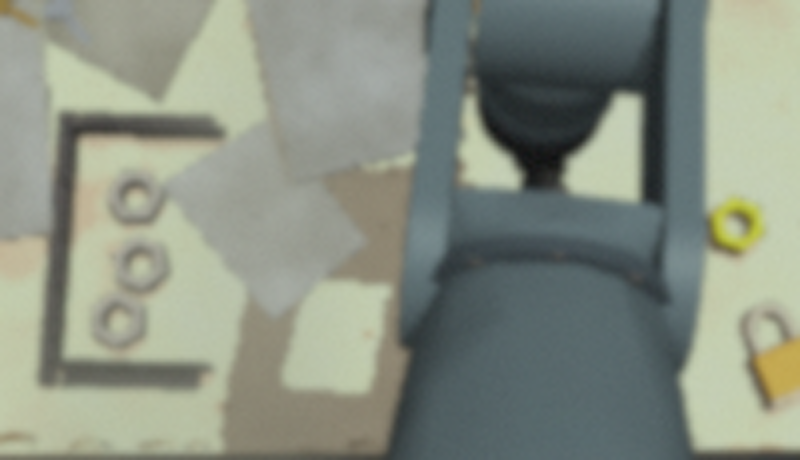

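```bash
python3 -c "
from h import *
import pickle
a=pickle.load(open('scene0.pkl','rb'))['img'][205:260,290:420].astype(int);b=camera('scene')['img'][205:260,290:420].astype(int)
d=abs(a-b).max(2);print('bush/yellow region diff',(d[10:45,15:40]>60).sum(), (d>60).sum())
print(hand_in())"
```

```text
bush/yellow region diff 56 533
the job is handed in; nothing more can be done
None
```

I swept all three steel nuts into the bay along the bench, one at a time, with the fingertips nearly closed, and handed the job in. Partway through I nudged one already inside sideways with shut fingers to make room for the last. None was picked up.

**Nuts in the bay:** in the last top depth image, taken with the arm withdrawn, they lie flat with centres at about (0.566, 0.334), (0.515, 0.328) and (0.475, 0.344). The mouth line is at y ≈ 0.27, the back wall at y ≈ 0.38 and the side walls at x ≈ 0.445 and 0.612. Each is therefore wholly inside, by at least about 8 mm.

**Robot at the end:** the hand was at z ≈ 0.14 and touching nothing. Robot time was about 25.6 s of the allowed 72 s. Wrist forces read at the end of each move stayed under about 3 N.

**Other things on the bench:**
- **Bush:** it sits where it was, within about a pixel by eye in the scene image. The image-difference check was inconclusive: 56 pixels changed around the bush, which may be the arm's moved shadow. The arm hid the bush from the top camera, so I had no depth reading to settle it.
- **Latch and yellow nut:** the depth image put both within about 1 mm of their first positions, the latch last measured just before the final push.
- **Padlock:** it read within about 3 mm of its first position, which is edge noise in the depth image.
- **Tape and pliers:** I did not measure these, but the arm worked well away from both.

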